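Clamp a sediment core section in the splitting cradle

TASK

Get the capped core section ready for splitting: slide it along its cradle until it is fully home against the steel end stop, then wind the handwheel clockwise until the pad meets the core and give it about half a turn more, so that it is held firmly without being crushed. Leave the other things on the bench alone, and let go at the end.

Things in the scene. Friction and masses are not known exactly. Their poses are not given: they have to be found in the camera images.
- cradle: Core cradle bolted to the bench: grey base 190 x 360 x 15 mm, on it an aluminium V channel along the cradle's y axis (y = -65 to +270 mm; legs at 45 deg, rims 61 mm above the bench and 78 mm apart), open at its +y end, steel stop plate at its -y end. Origin on the bench straight below the clamp screw's axis, z up. In this frame a core that is home has its middle at y = +45 mm.
- stop_face (a point): Middle of the end stop's inner face, at the height of the core's axis (cradle frame y = -55 mm, z = 71.5 mm); axes as the cradle's, the face looks to +y. The stop is a steel plate 90 mm wide, 12 mm thick, top 100 mm above the bench; the core's end cap must touch it.
- crossbar_top (a point): Top middle of the blue crossbar that carries the clamp screw, 187 mm above the bench; axes as the cradle's. The bar is 172 mm long in x, 46 mm wide in y, 22 mm thick, on two 20 mm steel columns at x = +-66 mm; a brass nut stands 10 mm high on it.
- core: Capped core section lying in the V channel: pale tube with red end caps and a black band, 70 mm diameter, 200 mm long, 0.7 to 1 kg. Origin at its middle on its axis, 71.5 mm above the bench; y axis along the tube. It starts 50 to 100 mm short of the end stop; about 4 to 11 N slides it. Its +y end is free to push on.
- handwheel: Handwheel on the vertical clamp screw: bright round rim 160 mm across (bar 16 mm thick, centre line at 72 mm radius), three dark 12 mm spokes, 38 mm hub, its nut 16 mm above the rim's mid-plane. Origin on the screw's axis in that plane, 255 to 260 mm above the bench at the start; z up, x along one spoke. Clockwise from above winds it down. 2 to 4 N at the rim turns it; it stays where left.
- pad: Square rubber-faced pressure pad 50 x 50 x 11 mm under the screw; it does not turn. Origin at the middle of its pressing underside, z up. Wheel, screw and pad go down together, 12 mm a turn. Hanging free, this face is 145.5 mm below the wheel's mid-plane; once on the core its spring gives (7.5 N/mm, 10 mm travel) and that distance shrinks. It starts 3 to 8 mm above core-top height (106.5 mm).
- wash_bottle: White plastic rinse bottle standing on the bench, 68 mm diameter, 170 mm tall; a bystander. Origin at the middle of its base.
- sieve: Steel test sieve lying on the bench, 100 mm diameter, 42 mm high; a bystander. Origin at the middle of its base.
- sample_jar: Closed brown sample jar with white lid, 70 mm diameter, 85 mm tall; a bystander. Origin at the middle of its base.
Not all that is in view belongs to the job. What is shaped like the core but yellow is not meant.

How it is judged:
By the outcome, as a careful person would: the job done as asked, in the order asked, and still so for the second after the job is handed in, with the robot touching nothing.
It also fails if it takes over 72 s, if anything falls off the work surface, if the arm or the gripper's body presses on something with over 40 N, if the wrist force passes 120 N, or if a joint passes its speed limit or range.

ROBOT

A 6-joint arm with a two-finger parallel gripper is mounted at the origin on the work surface. World frame = base frame: x ahead of the robot, y to its left, z up, the work surface at z = 0. Lengths are in mm, angles in degrees, forces in N, time in s.
With the tool pointing down it reaches from about 350 to 850 mm from the base axis. Payload 8.1 kg.
Tool frame: the origin (TCP) lies where the fingers leave the gripper's body, on its centre line; the fingertips stand 73 mm ahead of it and the grasp point (between the pads) lies 54 mm ahead of it; z points along the fingers, y is the line along which they close (so a half turn about z gives the same grasp; the last joint's range is limited). The gripper opens to 85 mm and grips with 20 to 120 N. Pads are 22 mm wide; open, the fingers measure 114 mm over their backs; the gripper's body (76 mm by 85 mm) begins 54 mm behind the grasp point. The pads swing forward as they close: fully open they stand 13 mm farther back than shut.
Start: joints at [-76.284, 7.471, 85.268, -0, 87.261, -4.893], TCP at [191.492, -568.627, 303.892] pointing down, gripper open.
Joint ranges: [-169.43, 169.43], [-51.17, 129.36], [1.28, 143.12], [-76.62, 256.62], [0, 156.53], [-152.29, 152.29]. Speed limits (degrees/s): [136.94, 136.94, 159.86, 180, 180, 180].

INTERFACE

Orientations are given as [roll, pitch, yaw] about the fixed x, y, z axes, in that order (R = Rz(yaw) Ry(pitch) Rx(roll)).
In Python, from bench import sense, optics, r gives the robot as it stands.
- The arm moves only by the tool servo_tool, never from a script. Its argument "plan" is a list that holds one entry, the list of rows, each a list of 5 numbers: the shift along the world's x, y, z in m, then the turn about the world's z in degrees, then the finger opening in m, from 0 to 0.0854. A call has 1 to 10 rows; each row shifts and turns the commanded pose from where the row before left it; what a row does not reach is not made up. A row lasts 1/10 s, in which the tool goes at most 50 mm and 8.59 degrees, less where a joint would pass 70% of its speed; a pose out of reach is approached as far as the arm can. A call is refused whole if a number of a shift passes 0.05 or a number of a turn 8.59, either way. A call with a gripper value outside its range is refused whole. The fingers move at their own pace and stop on an object; "force" is the grip in N (left out, the last holds). Time passes only in rows, so rows that do not move let the fingers close. It gives the time, the measured TCP pose, the force, the opening and the grip force at its end, in the units of the state.
- sense(): the state, without advancing time (a new reading comes with each control period).
- optics.snapshot(name): name is "scene" or "top"; returns a dict with "frame" (400x640x3 uint8, blue, green, red), "fx", "fy", "cx", "cy" (pixels), "cam_to_world" (4x4, takes a point from camera to world coordinates). Camera axes: x right, y down, z forward; pixel columns grow to the right and rows downward; lengths in mm; the calibration is good to about 2 mm. A picture is of the moment at which its call begins. There is no depth.
- r.hand_in(): hands the job in; it is judged then, once.
The state is a dict: "time": time; "joint_pos": joint angles; "qd": joint speeds; "joint_efforts": joint torques, N m; "tool_pos": TCP position; "tcp_rot": TCP orientation; "ft_force": force on the tool from outside, world axes, zero at the start; "wrist_torque": the same for the moment, N m; "finger_gap": finger opening in mm; "grip_force": force on a finger pad.
Only numpy, scipy, OpenCV 4.12 (cv2) and the standard library are available. Lean on these libraries where they do the work, as an engineer would, in place of code of your own. Each camera call takes 0.05 s, during which the arm holds its last target. There are 200 camera calls.

## Working session

There is one attempt and no reset: what is moved stays moved. The work goes in short steps, Python scripts to look and compute and a tool call to move; the robot and the scene stay as the last step left them, time stands still between calls to the robot, and variables do not carry over. Pictures are saved under pics/ and viewed, at most 10 in all, crops included, and the job is handed in when it is done.

Besides the shell and the picture viewer there is one more tool, called after ">>>" by a JSON object that holds its "name" and its "arguments", one argument or row to a line. servo_tool: Moves the arm, as the interface text tells. Its arguments: {"type":"object","properties":{"plan":{"type":"array"},"force":{"type":"number"}},"required":["plan"]}

```bash
mkdir -p pics; ls
python3 - <<'E'
from bench import sense, optics, r
import cv2, numpy as np, json
for n in ("scene","top"):
    s=optics.snapshot(n); cv2.imwrite(f"pics/{n}0.png",s["frame"])
    np.savez(f"{n}0.npz",**s)
    print(n,s["fx"],s["fy"],s["cx"],s["cy"]); print(np.round(s["cam_to_world"],4).tolist())
print(sense())
E
```

```text
pics
scene 387.7127383626308 387.7127383626308 320.53317545417417 198.60345801644965
[[0.8157, 0.4177, -0.4002, 1071.0149], [0.5785, -0.5914, 0.5618, -644.5502], [-0.0019, -0.6898, -0.724, 1026.0043], [0.0, 0.0, 0.0, 1.0]]
top 405.18775291363426 405.18775291363426 321.4028965418214 190.65696295450158
[[-0.0046, -0.9806, 0.1958, 392.4356], [-0.9998, 0.0009, -0.0192, 34.4228], [0.0186, -0.1959, -0.9804, 1231.8788], [0.0, 0.0, 0.0, 1.0]]
{'time': 0.1, 'joint_pos': array([-7.62845845e+01,  7.51175513e+00,  8.53244913e+01,  1.13957469e-04,
        8.72603133e+01, -4.89179592e+00]), 'qd': array([ 0.07372609, -0.10284213, -0.12805041,  0.05982941,  0.06607646,
        0.07195605]), 'joint_efforts': array([ 1.58526705e-03, -5.70948529e+01, -5.01943874e+01, -1.62927131e-04,
        8.07556644e-03,  4.46193678e-05]), 'tool_pos': array([ 191.39191161, -568.25864702,  302.92514822]), 'tcp_rot': array([-1.79903802e+02, -8.34745756e-03,  1.86071989e+01]), 'ft_force': array([0.2835396 , 0.71053021, 0.06547183]), 'wrist_torque': array([-0.04259656, -0.02023392, -0.01860895]), 'grip_force': 0.0, 'finger_gap': 85.47842951076827}
```

View pics/scene0.png

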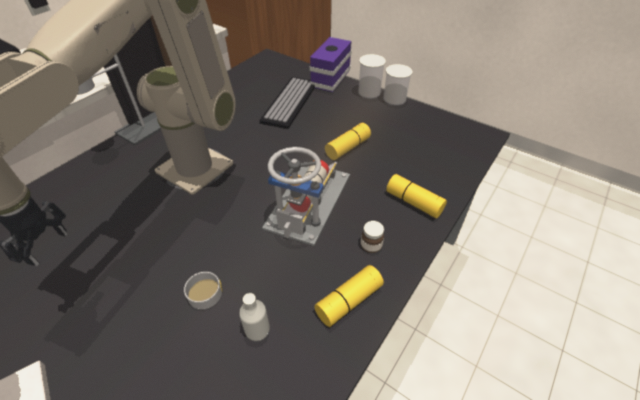

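View pics/top0.png

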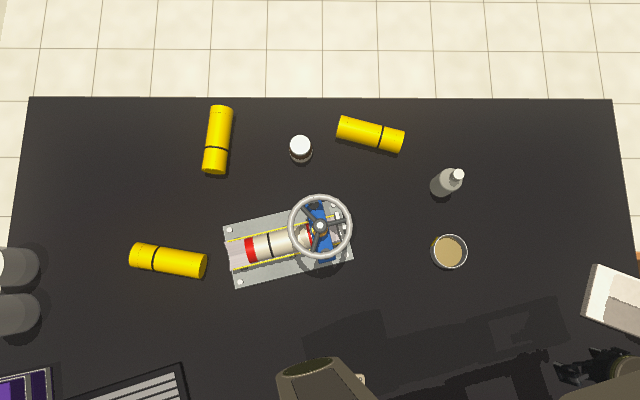

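The scene view shows the wheel at about (296,165) with the cradle below it. In the top view the wheel is at (320,226), the base plate spans (223–353, 205–288), and the core's free red cap is near (250,250). The yellow tubes are distractors.

```bash
cat > h.py <<'E'
import numpy as np, cv2
def ray(s,uv):
    M=s["cam_to_world"]; d=M[:3,:3]@np.array([(uv[0]-s["cx"])/s["fx"],(uv[1]-s["cy"])/s["fy"],1.]); return M[:3,3],d
def plane(s,uv,z):
    o,d=ray(s,uv); return o+d*(z-o[2])/d[2]
def proj(s,p):
    M=s["cam_to_world"]; q=M[:3,:3].T@(np.array(p,float)-M[:3,3]); return np.array([s["fx"]*q[0]/q[2]+s["cx"],s["fy"]*q[1]/q[2]+s["cy"]])
def tri(a,ua,b,ub):
    A=np.zeros((3,3));v=np.zeros(3)
    for s,u in((a,ua),(b,ub)):
        o,d=ray(s,u);d/=np.linalg.norm(d);P=np.eye(3)-np.outer(d,d);A+=P;v+=P@o
    return np.linalg.solve(A,v)
E
python3 - <<'E'
from h import *
t=np.load("top0.npz");s=np.load("scene0.npz")
f=t["frame"];cv2.imwrite("pics/topc.png",cv2.resize(f[185:295,215:360],None,fx=5,fy=5,interpolation=cv2.INTER_CUBIC))
g=s["frame"];cv2.imwrite("pics/scenec.png",cv2.resize(g[140:250,255:360],None,fx=5,fy=5,interpolation=cv2.INTER_CUBIC))
gray=cv2.cvtColor(f,cv2.COLOR_BGR2GRAY)
c=cv2.HoughCircles(gray[180:280,270:370],cv2.HOUGH_GRADIENT_ALT,1,30,param1=200,param2=0.5,minRadius=20,maxRadius=40)
print("circ",c)
hsv=cv2.cvtColor(f,cv2.COLOR_BGR2HSV)
red=((hsv[...,0]<8)|(hsv[...,0]>172))&(hsv[...,1]>150)&(hsv[...,2]>80)
n,l,st,ce=cv2.connectedComponentsWithStats(red.astype(np.uint8))
for i in range(1,n):
    if st[i,4]>8: print("red",st[i],ce[i], cv2.boxPoints(cv2.minAreaRect(np.argwhere(l==i)[:,::-1].astype(np.float32))).round(1).tolist())
E
```

```text
circ [[[51.       46.       29.718756]]]
red [306 224   6  22  46] [308.76086957 233.58695652] [[305.29998779296875, 224.10000610351562], [307.8999938964844, 223.60000610351562], [312.3999938964844, 244.6999969482422], [309.79998779296875, 245.1999969482422]]
red [244 238  14  25 205] [249.96585366 249.82926829] [[242.89999389648438, 238.89999389648438], [251.8000030517578, 236.89999389648438], [257.1000061035156, 260.6000061035156], [248.3000030517578, 262.6000061035156]]
```

View pics/topc.png

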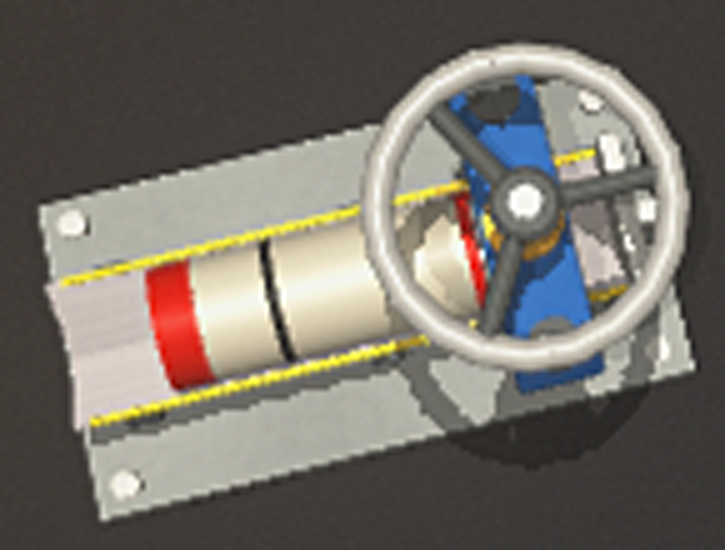

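View pics/scenec.png

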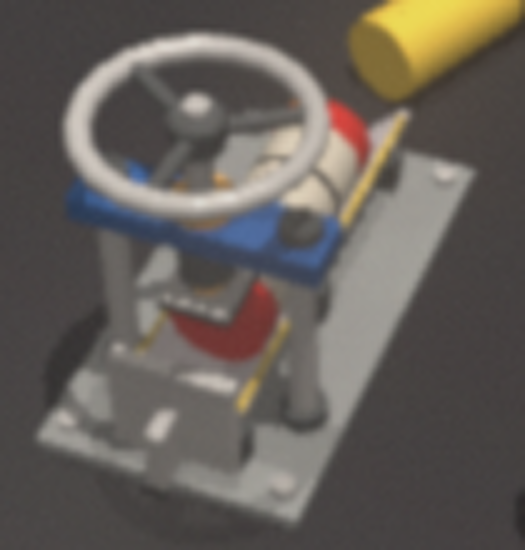

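The top crop shows the hub nut at about (319.8,225), the rim centre at about (320.1,226.2), and the V rims as yellow lines. Spokes point right, upper-left and lower-left, and the core's free red end is near (243–248, 239–262). In the scene crop the hub nut is at about (294.4,160.8), and the pad hangs clear above the channel.

Run:
```python
from h import *
t=np.load("top0.npz");s=np.load("scene0.npz")
c=lambda x,y:(215+(x-2)/5,185+(y-2)/5)
e=lambda x,y:(255+(x-2)/5,140+(y-2)/5)
np.set_printoptions(precision=1,suppress=True)
print("nut tri",tri(t,c(524,200),s,e(197,104)))
print("nut z273",plane(t,c(524,200),273),plane(s,e(197,104),273))
print("rim c z257",plane(t,c(525.5,206),257))
P=[plane(t,c(*q),61) for q in((62,283),(597,153),(92,423),(625,292))]
print(P)
for a,b in((0,1),(2,3)):
    d=P[a]-P[b];print("ydir ang",np.degrees(np.arctan2(d[1],d[0])))
a=np.radians(90+0); 
B=[plane(t,c(*q),15) for q in((40,205),(102,520),(695,370))]
print("base",B); d=B[1]-B[2];print(np.degrees(np.arctan2(d[1],d[0])));d=B[1]-B[0];print(np.degrees(np.arctan2(d[1],d[0])))
print("mid of rims line:",(P[0]+P[2])/2,(P[1]+P[3])/2)
# core end: +y cap edge top pt and band
print("cap end top z106", plane(t,c(158,328),106.5), "band", plane(t,c(278,300),106.5),"other cap",plane(t,c(470,250),106.5))
for q in((660,180),(430,108),(490,335)):
    d=plane(t,c(*q),257)-plane(t,c(525.5,206),257);print("spoke",np.degrees(np.arctan2(d[1],d[0])),np.hypot(*d[:2]))
```

```text
nut tri [501.5  20.7 274.5]
nut z273 [501.8  20.8 273. ] [500.3  21.9 273. ]
rim c z257 [500.7  19.9 257. ]
[array([479. , 282.6,  61. ]), array([553.4, -24.9,  61. ]), array([400.2, 262.5,  61. ]), array([472.8, -40.1,  61. ])]
ydir ang 103.6016446865082
ydir ang 103.49355467103976
base [array([529. , 307.3,  15. ]), array([345. , 263.5,  15. ]), array([429.8, -84. ,  15. ])]
103.70696258703228
-166.5969038520797
mid of rims line: [439.6 272.5  61. ] [513.1 -32.5  61. ]
cap end top z106 [450.9 219.5 106.5] band [465.9 154.1 106.5] other cap [493.1  48.5 106.5]
spoke -79.18289681957633 66.36034513557664
spoke 44.011749083676236 66.62672461493302
spoke 164.43490934104207 63.88735414082468
```

>>> {"name": "servo_tool", "arguments": {
  "plan": [
    [[0, 0, 0.04, -2.5, 0], [0, 0, 0.04, -2.5, 0], [0.018, 0.034, 0, 0, 0], [0.018, 0.034, 0, 0, 0], [0.018, 0.034, 0, 0, 0], [0.018, 0.034, 0, 0, 0], [0.018, 0.034, 0, 0, 0], [0.018, 0.034, 0, 0, 0], [0.018, 0.034, 0, 0, 0], [0.018, 0.034, 0, 0, 0]]
  ],
  "force": 60
}}

```text
time: 1.1
tool_pos: [335.8, -295.1, 383.5]
tcp_rot: [-180.0, 0.0, 13.6]
ft_force: [1.2, -0.2, 0.4]
finger_gap: 0.1
grip_force: 0.0
```

>>> {"name": "servo_tool", "arguments": {
  "plan": [
    [[0.02, 0.04, 0, 0, 0], [0.02, 0.04, 0, 0, 0], [0.02, 0.04, 0, 0, 0], [0.02, 0.04, 0, 0, 0], [0.02, 0.04, 0, 0, 0], [0.02, 0.04, 0, 0, 0], [0.02, 0.04, 0, 0, 0], [0.025, 0.036, 0, 0, 0], [0, 0, 0, 0, 0], [0, 0, 0, 0, 0]]
  ]
}}

```text
time: 2.1
tool_pos: [500.4, 20.2, 383.0]
tcp_rot: [-180.0, 0.1, 13.7]
ft_force: [-0.3, -0.2, 0.4]
finger_gap: 0.1
grip_force: 0.0
```

>>> {"name": "servo_tool", "arguments": {
  "plan": [
    [[0, 0, -0.01, 0, 0], [0, 0, -0.01, 0, 0], [0, 0, -0.01, 0, 0], [0, 0, -0.002, 0, 0], [0, 0, -0.001, 0, 0], [0, 0, -0.001, 0, 0], [0, 0, -0.001, 0, 0], [0, 0, 0, 0, 0]]
  ]
}}

```text
time: 2.9
tool_pos: [500.6, 19.4, 349.1]
tcp_rot: [180.0, -0.0, 13.6]
ft_force: [0.0, 0.6, -1.1]
finger_gap: 0.3
grip_force: 0.0
```

>>> {"name": "servo_tool", "arguments": {
  "plan": [
    [[0, 0, -0.001, 0, 0], [0, 0, 0, 0, 0]]
  ]
}}

```text
time: 3.1
tool_pos: [500.5, 19.4, 347.9]
tcp_rot: [-180.0, -0.0, 13.6]
ft_force: [1.1, -0.3, -0.2]
finger_gap: -0.3
grip_force: 0.0
```

>>> {"name": "servo_tool", "arguments": {
  "plan": [
    [[0, 0, -0.001, 0, 0], [0, 0, 0, 0, 0]]
  ]
}}

```text
time: 3.3
tool_pos: [500.5, 19.4, 346.7]
tcp_rot: [-180.0, 0.0, 13.6]
ft_force: [-0.2, 0.1, -0.0]
finger_gap: 0.0
grip_force: 0.0
```

>>> {"name": "servo_tool", "arguments": {
  "plan": [
    [[0, 0, -0.001, 0, 0], [0, 0, 0, 0, 0]]
  ]
}}

```text
time: 3.5
tool_pos: [500.5, 19.4, 345.7]
tcp_rot: [-180.0, 0.0, 13.6]
ft_force: [-0.6, -1.0, 0.4]
finger_gap: 0.0
grip_force: 0.0
```

>>> {"name": "servo_tool", "arguments": {
  "plan": [
    [[0, 0, -0.001, 0, 0], [0, 0, 0, 0, 0]]
  ]
}}

```text
time: 3.7
tool_pos: [500.4, 19.4, 344.7]
tcp_rot: [-180.0, 0.0, 13.6]
ft_force: [0.2, -0.2, -0.2]
finger_gap: -0.2
grip_force: 0.0
```

>>> {"name": "servo_tool", "arguments": {
  "plan": [
    [[0, 0, -0.001, 0, 0], [0, 0, 0, 0, 0]]
  ]
}}

```text
time: 3.9
tool_pos: [500.4, 19.4, 343.7]
tcp_rot: [-180.0, 0.0, 13.6]
ft_force: [0.0, 0.7, -0.3]
finger_gap: -0.0
grip_force: 0.0
```

>>> {"name": "servo_tool", "arguments": {
  "plan": [
    [[0, 0, -0.001, 0, 0], [0, 0, 0, 0, 0]]
  ]
}}

```text
time: 4.1
tool_pos: [500.5, 19.3, 343.6]
tcp_rot: [180.0, -0.0, 13.6]
ft_force: [-3.3, -0.3, 5.2]
finger_gap: 0.1
grip_force: 2.4
```

>>> {"name": "servo_tool", "arguments": {
  "plan": [
    [[0, 0, -0.001, 0, 0], [0, 0, 0, 0, 0]]
  ]
}}

```text
time: 4.3
tool_pos: [500.5, 19.4, 343.6]
tcp_rot: [180.0, -0.1, 13.6]
ft_force: [-6.1, -0.5, 10.2]
finger_gap: -0.2
grip_force: 5.3
```

>>> {"name": "servo_tool", "arguments": {
  "plan": [
    [[0, 0, 0.02, 0, 0], [0, 0, 0.02, 0, 0], [-0.0086, 0.0362, 0, 0, 0], [-0.0086, 0.0362, 0, 0, 0], [-0.0086, 0.0362, 0, 0, 0], [-0.0086, 0.0362, 0, 0, 0], [-0.0086, 0.0362, -0.02, 0, 0], [0, 0, -0.045, 0, 0], [0, 0, -0.045, 0, 0], [0, 0, -0.045, 0, 0]]
  ]
}}

```text
time: 5.3
tool_pos: [457.3, 200.9, 225.5]
tcp_rot: [-180.0, -0.1, 13.7]
ft_force: [1.4, 1.0, 0.7]
finger_gap: -0.1
grip_force: 0.0
```

>>> {"name": "servo_tool", "arguments": {
  "plan": [
    [[0, 0, -0.025, 0, 0], [0, 0, -0.01, 0, 0], [0, 0, -0.008, 0, 0], [0, 0, -0.002, 0, 0], [0, 0, 0, 0, 0], [0, 0, 0, 0, 0]]
  ]
}}

```text
time: 5.9
tool_pos: [458.5, 200.7, 183.5]
tcp_rot: [-180.0, -0.2, 13.6]
ft_force: [-0.3, 0.8, 0.3]
finger_gap: 0.1
grip_force: 0.0
```

>>> {"name": "servo_tool", "arguments": {
  "plan": [
    [[0, 0, -0.001, 0, 0], [0, 0, 0, 0, 0]]
  ]
}}

```text
time: 6.1
tool_pos: [457.8, 200.5, 181.5]
tcp_rot: [-180.0, -0.1, 13.6]
ft_force: [0.4, -0.1, -0.7]
finger_gap: 0.1
grip_force: 0.0
```

>>> {"name": "servo_tool", "arguments": {
  "plan": [
    [[0, 0, -0.001, 0, 0], [0, 0, 0, 0, 0]]
  ]
}}

```text
time: 6.3
tool_pos: [457.4, 200.4, 179.9]
tcp_rot: [-180.0, 0.0, 13.6]
ft_force: [-0.0, 0.3, 0.1]
finger_gap: 0.2
grip_force: 0.0
```

>>> {"name": "servo_tool", "arguments": {
  "plan": [
    [[0, 0, -0.001, 0, 0], [0, 0, 0, 0, 0]]
  ]
}}

```text
time: 6.5
tool_pos: [457.6, 200.4, 179.1]
tcp_rot: [-180.0, -0.0, 13.6]
ft_force: [0.3, 0.2, 2.0]
finger_gap: -0.2
grip_force: 1.2
```

>>> {"name": "servo_tool", "arguments": {
  "plan": [
    [[0, 0, 0.02, 0, 0], [-0.0052, 0.0219, 0, 0, 0], [-0.0052, 0.0219, 0, 0, 0], [0, 0, -0.02, 0, 0], [0, 0, -0.025, 0, 0], [0, 0, -0.02, 0, 0], [0, 0, 0, 0, 0]]
  ]
}}

```text
time: 7.2
tool_pos: [448.0, 245.4, 135.2]
tcp_rot: [-179.9, -0.1, 13.6]
ft_force: [-2.8, 5.2, 7.7]
finger_gap: -0.3
grip_force: 4.6
```

Run:
```python
from bench import sense, optics
import cv2
t=optics.snapshot("top");s=optics.snapshot("scene")
print({k:sense()[k] for k in("tool_pos","ft_force","wrist_torque")})
a=cv2.resize(t["frame"][190:300,200:340],(560,440),interpolation=cv2.INTER_CUBIC)
b=cv2.resize(s["frame"][100:210,280:340],(240,440),interpolation=cv2.INTER_CUBIC)
cv2.imwrite("pics/a1.png",cv2.hconcat([a,b]))
```

```text
{'tool_pos': array([447.87134026, 245.37925484, 135.25515978]), 'ft_force': array([-1.71854391,  4.25530259,  7.87217549]), 'wrist_torque': array([ 0.40716343,  0.23944796, -0.01513939])}
```

View pics/a1.png

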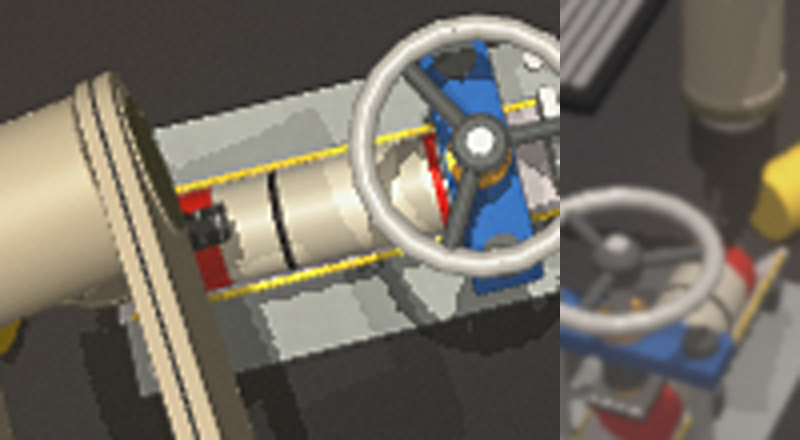

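The picture shows the fingers at the core's red cap, about (205,225) in the crop. The force is up and outward, so a bulging finger knuckle is likely resting on the cap's edge. I'll lift, turn the tool 90° so its narrow side faces the core, and lower it again.

>>> {"name": "servo_tool", "arguments": {
  "plan": [
    [[0, 0, 0.02, 0, 0], [0, 0, 0.02, 0, 0], [0, 0, 0, 8.5, 0], [0, 0, 0, 8.5, 0], [0, 0, 0, 8.5, 0], [0, 0, 0, 8.5, 0], [0, 0, 0, 8.5, 0], [0, 0, 0, 8.5, 0], [0, 0, 0, 8.5, 0], [0, 0, 0, 8.5, 0]]
  ]
}}

```text
time: 8.3
tool_pos: [447.0, 244.1, 173.7]
tcp_rot: [-180.0, 0.0, 82.0]
ft_force: [0.8, -0.2, 0.1]
finger_gap: -0.0
grip_force: 0.0
```

>>> {"name": "servo_tool", "arguments": {
  "plan": [
    [[0, 0, 0, 8.5, 0], [0, 0, 0, 8.5, 0], [0, 0, 0, 5, 0], [0, 0, -0.01, 0, 0], [0, 0, -0.01, 0, 0], [0, 0, -0.01, 0, 0], [0, 0, -0.01, 0, 0], [0, 0, 0, 0, 0]]
  ]
}}

```text
time: 9.1
tool_pos: [445.8, 243.6, 131.4]
tcp_rot: [-179.8, 0.0, 103.6]
ft_force: [-0.8, -0.7, 0.4]
finger_gap: -0.0
grip_force: 0.0
```

>>> {"name": "servo_tool", "arguments": {
  "plan": [
    [[0.002, -0.0045, 0, 0, 0], [0.002, -0.0045, 0, 0, 0], [0.0012, -0.0049, 0, 0, 0], [0.0012, -0.0049, 0, 0, 0], [0.0012, -0.0049, 0, 0, 0], [0.0012, -0.0049, 0, 0, 0], [0.0012, -0.0049, 0, 0, 0], [0.0012, -0.0049, 0, 0, 0], [0.0012, -0.0049, 0, 0, 0], [0.0012, -0.0049, 0, 0, 0]]
  ]
}}

```text
time: 10.1
tool_pos: [460.9, 195.8, 134.3]
tcp_rot: [180.0, -0.0, 103.6]
ft_force: [-0.1, 6.5, -1.5]
finger_gap: -0.1
grip_force: 0.0
```

>>> {"name": "servo_tool", "arguments": {
  "plan": [
    [[0.0012, -0.0049, 0, 0, 0], [0.0012, -0.0049, 0, 0, 0], [0.0012, -0.0049, 0, 0, 0], [0.0007, -0.0029, 0, 0, 0], [0.0005, -0.0019, 0, 0, 0], [0, 0, 0, 0, 0]]
  ]
}}

```text
time: 10.7
tool_pos: [465.7, 176.2, 134.2]
tcp_rot: [180.0, -0.0, 103.6]
ft_force: [-0.3, 3.3, 0.6]
finger_gap: -0.4
grip_force: 0.0
```

>>> {"name": "servo_tool", "arguments": {
  "plan": [
    [[0.0005, -0.0019, 0, 0, 0], [0, 0, 0, 0, 0]]
  ]
}}

```text
time: 10.9
tool_pos: [466.2, 174.6, 134.2]
tcp_rot: [180.0, -0.0, 103.6]
ft_force: [-0.9, 4.9, 0.1]
finger_gap: -0.4
grip_force: 0.0
```

>>> {"name": "servo_tool", "arguments": {
  "plan": [
    [[0.0005, -0.0019, 0, 0, 0], [0, 0, 0, 0, 0]]
  ]
}}

```text
time: 11.1
tool_pos: [466.2, 174.2, 134.2]
tcp_rot: [180.0, -0.2, 103.6]
ft_force: [-3.6, 13.9, 2.3]
finger_gap: 0.1
grip_force: 0.0
```

>>> {"name": "servo_tool", "arguments": {
  "plan": [
    [[0.0005, -0.0019, 0, 0, 0], [0, 0, 0, 0, 0]]
  ]
}}

```text
time: 11.3
tool_pos: [466.3, 173.9, 134.3]
tcp_rot: [180.0, -0.3, 103.6]
ft_force: [-5.7, 22.8, 1.7]
finger_gap: 0.2
grip_force: 0.0
```

>>> {"name": "servo_tool", "arguments": {
  "plan": [
    [[0.0003, -0.001, 0, 0, 0], [0, 0, 0, 0, 0]]
  ]
}}

```text
time: 11.5
tool_pos: [466.3, 173.7, 134.3]
tcp_rot: [180.0, -0.4, 103.7]
ft_force: [-6.8, 28.3, 1.4]
finger_gap: 0.2
grip_force: 0.0
```

>>> {"name": "servo_tool", "arguments": {
  "plan": [
    [[-0.0025, 0.0105, 0, 0, 0], [-0.0025, 0.0105, 0, 0, 0], [0, 0, 0.04, 0, 0], [0, 0, 0.048, 0, 0], [0, 0, 0.048, 0, 0], [0, 0, 0.048, 0, 0], [0, 0, 0.048, 0, 0], [0, 0, 0, 0, 0], [0, 0, 0, 0, 0]]
  ]
}}

```text
time: 12.4
tool_pos: [463.0, 190.7, 367.7]
tcp_rot: [179.8, 0.0, 103.6]
ft_force: [0.7, -0.2, 0.1]
finger_gap: -0.1
grip_force: 0.0
```

Run:
```python
from bench import sense, optics
import cv2
from h import *
t=optics.snapshot("top");s=optics.snapshot("scene")
print(sense()["tool_pos"])
a=cv2.resize(t["frame"][190:290,230:360],(520,400),interpolation=cv2.INTER_CUBIC)
b=cv2.resize(s["frame"][150:250,260:330],(280,400),interpolation=cv2.INTER_CUBIC)
cv2.imwrite("pics/a2.png",cv2.hconcat([a,b]))
```

```text
[461.9637293  190.49592015 364.55037575]
```

View pics/a2.png

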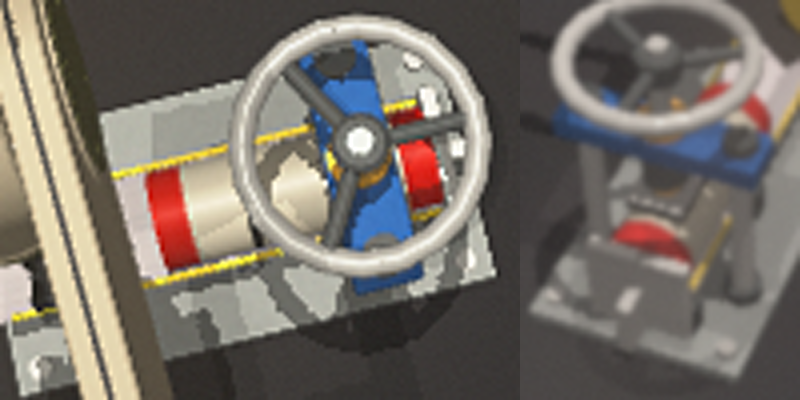

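The core's red cap is now against the stop plate, at about (430,175) in the crop and at the stop in the scene view. The spokes are unchanged. Next I'll move over the wheel gap.

>>> {"name": "servo_tool", "arguments": {
  "plan": [
    [[0.0074, -0.0323, 0, 0, 0], [0.0074, -0.0323, 0, 0, 0], [0.0074, -0.0323, 0, 0, 0], [0.0074, -0.0323, 0, 0, 0], [0, 0, 0, 0, 0], [0, 0, 0, 0, 0], [0, 0, 0, 0, 0]]
  ]
}}

```text
time: 13.2
tool_pos: [491.4, 62.2, 364.7]
tcp_rot: [-179.9, -0.0, 103.6]
ft_force: [0.0, 1.0, -1.4]
finger_gap: 0.3
grip_force: 0.0
```

>>> {"name": "servo_tool", "arguments": {
  "plan": [
    [[0.0002, -0.0008, -0.02, 0, 0], [0, 0, -0.015, 0, 0], [0, 0, -0.01, 0, 0], [0, 0, -0.008, 0, 0], [0, 0, 0, 0, 0]]
  ]
}}

```text
time: 13.7
tool_pos: [491.5, 61.1, 311.4]
tcp_rot: [-179.9, -0.0, 103.6]
ft_force: [0.4, -0.3, -0.1]
finger_gap: -0.3
grip_force: 0.0
```

Run:
```python
import numpy as np
a=103-8*np.arange(0,41); p=42*np.c_[np.cos(np.radians(a)),np.sin(np.radians(a))]
for k,d in enumerate(np.diff(p,axis=0)): print(a[k+1],(d/1000).round(4).tolist())
```

```text
95 [0.0058, 0.0009]
87 [0.0059, 0.0001]
79 [0.0058, -0.0007]
71 [0.0057, -0.0015]
63 [0.0054, -0.0023]
55 [0.005, -0.003]
47 [0.0046, -0.0037]
39 [0.004, -0.0043]
31 [0.0034, -0.0048]
23 [0.0027, -0.0052]
15 [0.0019, -0.0055]
7 [0.0011, -0.0058]
-1 [0.0003, -0.0059]
-9 [-0.0005, -0.0058]
-17 [-0.0013, -0.0057]
-25 [-0.0021, -0.0055]
-33 [-0.0028, -0.0051]
-41 [-0.0035, -0.0047]
-49 [-0.0041, -0.0041]
-57 [-0.0047, -0.0035]
-65 [-0.0051, -0.0028]
-73 [-0.0055, -0.0021]
-81 [-0.0057, -0.0013]
-89 [-0.0058, -0.0005]
-97 [-0.0059, 0.0003]
-105 [-0.0058, 0.0011]
-113 [-0.0055, 0.0019]
-121 [-0.0052, 0.0027]
-129 [-0.0048, 0.0034]
-137 [-0.0043, 0.004]
-145 [-0.0037, 0.0046]
-153 [-0.003, 0.005]
-161 [-0.0023, 0.0054]
-169 [-0.0015, 0.0057]
-177 [-0.0007, 0.0058]
-185 [0.0001, 0.0059]
-193 [0.0009, 0.0058]
-201 [0.0017, 0.0056]
-209 [0.0025, 0.0053]
-217 [0.0032, 0.0049]
```

>>> {"name": "servo_tool", "arguments": {
  "plan": [
    [[0.0058, 0.0009, 0, 0, 0], [0.0059, 0.0001, 0, 0, 0], [0.0058, -0.0007, 0, 0, 0], [0.0057, -0.0015, 0, 0, 0], [0.0054, -0.0023, 0, 0, 0], [0.005, -0.003, 0, 0, 0], [0.0046, -0.0037, 0, 0, 0]]
  ]
}}

```text
time: 14.4
tool_pos: [530.4, 50.5, 312.4]
tcp_rot: [-179.9, -0.0, 103.6]
ft_force: [-2.7, 1.8, -1.6]
finger_gap: -0.3
grip_force: 1.5
```

>>> {"name": "servo_tool", "arguments": {
  "plan": [
    [[0.004, -0.0043, -0.0003, 0, 0], [0.0034, -0.0048, -0.0003, 0, 0], [0.0027, -0.0052, -0.0003, 0, 0], [0.0019, -0.0055, -0.0003, 0, 0], [0.0011, -0.0058, -0.0003, 0, 0], [0.0003, -0.0059, -0.0003, 0, 0]]
  ]
}}

```text
time: 15.0
tool_pos: [544.0, 18.8, 311.4]
tcp_rot: [179.9, -0.0, 103.6]
ft_force: [0.0, 5.0, 0.4]
finger_gap: -0.0
grip_force: 1.9
```

>>> {"name": "servo_tool", "arguments": {
  "plan": [
    [[-0.0005, -0.0058, -0.0003, 0, 0], [-0.0013, -0.0057, -0.0003, 0, 0], [-0.0021, -0.0055, -0.0003, 0, 0], [-0.0028, -0.0051, -0.0003, 0, 0], [-0.0035, -0.0047, -0.0003, 0, 0]]
  ]
}}

```text
time: 15.5
tool_pos: [533.5, -8.3, 309.8]
tcp_rot: [180.0, 0.0, 103.6]
ft_force: [1.9, 3.9, 1.0]
finger_gap: -0.1
grip_force: 1.6
```

>>> {"name": "servo_tool", "arguments": {
  "plan": [
    [[-0.0041, -0.0041, -0.0003, 0, 0], [-0.0047, -0.0035, -0.0003, 0, 0], [-0.0051, -0.0028, -0.0003, 0, 0], [-0.0055, -0.0021, -0.0003, 0, 0], [-0.0057, -0.0013, -0.0003, 0, 0]]
  ]
}}

```text
time: 16.0
tool_pos: [508.3, -22.1, 308.1]
tcp_rot: [180.0, 0.1, 103.6]
ft_force: [3.7, 0.7, -0.2]
finger_gap: 0.2
grip_force: 2.0
```

>>> {"name": "servo_tool", "arguments": {
  "plan": [
    [[-0.0058, -0.0005, -0.0003, 0, 0], [-0.0059, 0.0003, -0.0003, 0, 0], [-0.0058, 0.0011, -0.0003, 0, 0], [-0.0055, 0.0019, -0.0003, 0, 0], [-0.0052, 0.0027, -0.0003, 0, 0]]
  ]
}}

```text
time: 16.5
tool_pos: [479.8, -16.2, 306.6]
tcp_rot: [180.0, 0.0, 103.6]
ft_force: [4.9, -2.0, -0.9]
finger_gap: 0.1
grip_force: 2.2
```

>>> {"name": "servo_tool", "arguments": {
  "plan": [
    [[-0.0048, 0.0034, -0.0003, 0, 0], [-0.0043, 0.004, -0.0003, 0, 0], [-0.0037, 0.0046, -0.0003, 0, 0], [-0.003, 0.005, -0.0003, 0, 0], [-0.0023, 0.0054, -0.0003, 0, 0]]
  ]
}}

```text
time: 17.0
tool_pos: [461.7, 5.7, 305.3]
tcp_rot: [-180.0, 0.1, 103.6]
ft_force: [3.1, -4.7, 1.7]
finger_gap: -0.3
grip_force: 2.6
```

>>> {"name": "servo_tool", "arguments": {
  "plan": [
    [[-0.0015, 0.0057, -0.0003, 0, 0], [-0.0007, 0.0058, -0.0003, 0, 0], [0, 0, 0, 0, 0], [0.0015, -0.006, 0, 0, 0], [0.0015, -0.006, 0, 0, 0], [0, 0, 0.02, 0, 0], [0, 0, 0.02, 0, 0], [0, 0, 0.02, 0, 0], [0, 0, 0, 0, 0], [0, 0, 0, 0, 0]]
  ]
}}

```text
time: 18.0
tool_pos: [463.0, 5.5, 364.2]
tcp_rot: [180.0, -0.0, 103.6]
ft_force: [-0.2, 0.7, -0.4]
finger_gap: -0.1
grip_force: 0.0
```

Run:
```python
from bench import sense, optics
import cv2
from h import *
t=optics.snapshot("top");s=optics.snapshot("scene")
print(sense()["tool_pos"])
np.savez("scene3.npz",**s)
a=cv2.resize(t["frame"][185:285,250:360],(440,400),interpolation=cv2.INTER_CUBIC)
b=cv2.resize(s["frame"][140:240,255:345],(360,400),interpolation=cv2.INTER_CUBIC)
cv2.imwrite("pics/a3.png",cv2.hconcat([a,b]))
```

```text
[462.49803463   5.6822737  363.06745066]
```

View pics/a3.png

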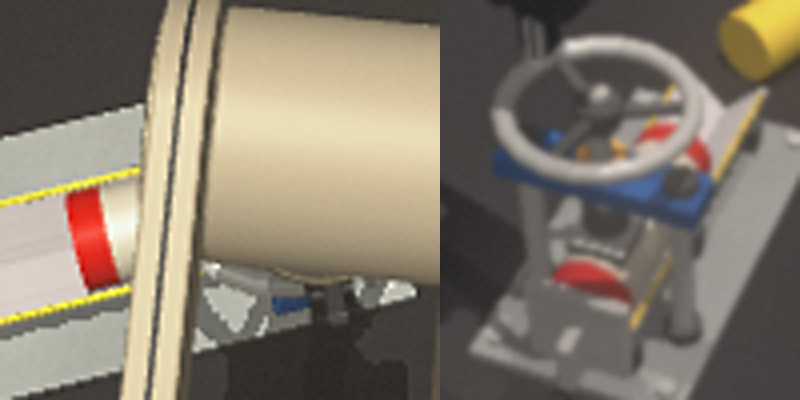

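Run:
```python
from h import *
s=np.load("scene3.npz")
e=lambda x,y:(255+(x-440-1.5)/4,140+(y-1.5)/4)
for z in(246,):
  c=np.array([501,20.5])
  for q in((565,55),(690,102),(560,158),(603,98)):
    p=plane(s,e(*q),z)[:2]-c; print(q,np.degrees(np.arctan2(p[1],p[0])),np.hypot(*p))
```

```text
(565, 55) 149.39907098327214 72.703217924033
(690, 102) 44.38027307727817 69.27647005764345
(560, 158) -82.01199164996808 56.76094296777162
(603, 98) 116.789287430245 15.771215847385049
```

>>> {"name": "servo_tool", "arguments": {
  "plan": [
    [[0.019, 0.007, 0, 0, 0], [0.019, 0.007, 0, 0, 0], [0, 0, -0.01, 0, 0], [0, 0, -0.008, 0, 0], [0, 0, -0.005, 0, 0], [0, 0, 0, 0, 0], [0, 0, 0, 0, 0]]
  ]
}}

```text
time: 18.8
tool_pos: [500.5, 19.7, 341.4]
tcp_rot: [-180.0, -0.0, 103.6]
ft_force: [0.7, -0.2, 0.4]
finger_gap: 0.1
grip_force: 0.0
```

>>> {"name": "servo_tool", "arguments": {
  "plan": [
    [[0, 0, -0.002, 0, 0], [0, 0, -0.002, 0, 0], [0, 0, 0, 0, 0], [0, 0, 0, 0, 0]]
  ]
}}

```text
time: 19.2
tool_pos: [500.9, 19.9, 337.6]
tcp_rot: [180.0, 0.0, 103.6]
ft_force: [0.0, -0.3, 0.5]
finger_gap: 0.2
grip_force: 0.0
```

>>> {"name": "servo_tool", "arguments": {
  "plan": [
    [[0, 0, -0.001, 0, 0], [0, 0, 0, 0, 0]]
  ]
}}

```text
time: 19.4
tool_pos: [500.9, 19.9, 336.4]
tcp_rot: [-180.0, -0.0, 103.6]
ft_force: [-0.7, -0.6, 0.1]
finger_gap: -0.1
grip_force: 0.0
```

>>> {"name": "servo_tool", "arguments": {
  "plan": [
    [[0, 0, -0.001, 0, 0], [0, 0, 0, 0, 0]]
  ]
}}

```text
time: 19.6
tool_pos: [500.9, 19.9, 335.5]
tcp_rot: [180.0, 0.0, 103.6]
ft_force: [0.0, 0.0, 0.3]
finger_gap: -0.2
grip_force: 0.0
```

>>> {"name": "servo_tool", "arguments": {
  "plan": [
    [[0, 0, -0.001, 0, 0], [0, 0, 0, 0, 0]]
  ]
}}

```text
time: 19.8
tool_pos: [500.9, 19.9, 335.4]
tcp_rot: [180.0, 0.0, 103.6]
ft_force: [-3.1, 0.7, 5.3]
finger_gap: 0.3
grip_force: 2.8
```

>>> {"name": "servo_tool", "arguments": {
  "plan": [
    [[0, 0, -0.0005, 0, 0], [0, 0, 0, 0, 0]]
  ]
}}

```text
time: 20.0
tool_pos: [500.9, 19.9, 335.4]
tcp_rot: [179.9, 0.0, 103.6]
ft_force: [-3.8, 0.3, 8.6]
finger_gap: 0.3
grip_force: 4.2
```

>>> {"name": "servo_tool", "arguments": {
  "plan": [
    [[0, 0, 0.018, 0, 0], [0, 0, 0.016, 0, 0], [-0.019, -0.007, 0, 0, 0], [-0.019, -0.007, 0, 0, 0], [0, 0, 0, 0, 0], [0, 0, -0.02, 0, 0], [0, 0, -0.02, 0, 0], [0, 0, -0.015, 0, 0], [0, 0, -0.008, 0, 0], [0, 0, 0, 0, 0]]
  ]
}}

```text
time: 21.0
tool_pos: [462.6, 6.0, 303.8]
tcp_rot: [-179.9, -0.0, 103.6]
ft_force: [0.5, 0.4, -0.6]
finger_gap: 0.1
grip_force: 0.0
```

>>> {"name": "servo_tool", "arguments": {
  "plan": [
    [[-0.0018, 0.0062, 0, 0, 0], [-0.0018, 0.0062, 0, 0, 0], [0.0001, 0.0059, -0.0003, 0, 0], [0.0009, 0.0058, -0.0003, 0, 0], [0.0017, 0.0056, -0.0003, 0, 0], [0, 0, 0, 0, 0], [0, 0, 0, 0, 0]]
  ]
}}

```text
time: 21.7
tool_pos: [462.1, 36.0, 304.9]
tcp_rot: [179.9, 0.0, 103.6]
ft_force: [-0.5, -0.7, 0.9]
finger_gap: -0.3
grip_force: 0.5
```

>>> {"name": "servo_tool", "arguments": {
  "plan": [
    [[-0.0015, -0.006, 0, 0, 0], [-0.0005, -0.006, 0, 0, 0], [0, 0, 0.02, 0, 0], [0, 0, 0.02, 0, 0], [0, 0, 0.02, 0, 0], [0.02, -0.0005, 0, 0, 0], [0.02, -0.0005, 0, 0, 0], [0, 0, -0.01, 0, 0], [0, 0, -0.01, 0, 0], [0, 0, 0, 0, 0]]
  ]
}}

```text
time: 22.7
tool_pos: [498.6, 22.4, 341.4]
tcp_rot: [-179.8, -0.1, 103.6]
ft_force: [0.4, -0.2, -0.4]
finger_gap: -0.1
grip_force: 0.0
```

>>> {"name": "servo_tool", "arguments": {
  "plan": [
    [[0.0022, -0.0025, -0.003, 0, 0], [0, 0, -0.002, 0, 0], [0, 0, 0, 0, 0], [0, 0, 0, 0, 0]]
  ]
}}

```text
time: 23.1
tool_pos: [502.2, 20.1, 339.4]
tcp_rot: [180.0, 0.0, 103.6]
ft_force: [0.2, -0.8, 0.2]
finger_gap: 0.2
grip_force: 0.0
```

>>> {"name": "servo_tool", "arguments": {
  "plan": [
    [[0, 0, -0.001, 0, 0], [0, 0, 0, 0, 0]]
  ]
}}

```text
time: 23.3
tool_pos: [502.2, 20.1, 338.2]
tcp_rot: [180.0, 0.0, 103.6]
ft_force: [-0.9, -0.2, -0.5]
finger_gap: 0.5
grip_force: 0.0
```

>>> {"name": "servo_tool", "arguments": {
  "plan": [
    [[0, 0, -0.001, 0, 0], [0, 0, 0, 0, 0]]
  ]
}}

```text
time: 23.5
tool_pos: [502.2, 20.1, 337.0]
tcp_rot: [-180.0, -0.0, 103.6]
ft_force: [-0.0, -0.8, 0.0]
finger_gap: 0.1
grip_force: 0.0
```

>>> {"name": "servo_tool", "arguments": {
  "plan": [
    [[0, 0, -0.001, 0, 0], [0, 0, -0.001, 0, 0], [0, 0, 0, 0, 0]]
  ]
}}

```text
time: 23.8
tool_pos: [502.1, 20.1, 334.8]
tcp_rot: [-180.0, -0.0, 103.6]
ft_force: [0.6, 0.3, 0.0]
finger_gap: 0.0
grip_force: 0.0
```

>>> {"name": "servo_tool", "arguments": {
  "plan": [
    [[0, 0, -0.0007, 0, 0], [0, 0, 0, 0, 0]]
  ]
}}

```text
time: 24.0
tool_pos: [502.3, 20.0, 334.5]
tcp_rot: [180.0, 0.0, 103.6]
ft_force: [-0.2, 0.1, 1.6]
finger_gap: 0.2
grip_force: 0.8
```

>>> {"name": "servo_tool", "arguments": {
  "plan": [
    [[0, 0, -0.0005, 0, 0], [0, 0, 0, 0, 0]]
  ]
}}

```text
time: 24.2
tool_pos: [502.2, 20.1, 334.5]
tcp_rot: [180.0, 0.0, 103.6]
ft_force: [-2.2, -0.3, 4.9]
finger_gap: 0.1
grip_force: 2.4
```

>>> {"name": "servo_tool", "arguments": {
  "plan": [
    [[0, 0, 0.03, 0, 0], [0, 0, 0.04, 0, 0], [0, 0, 0.03, 0, 0], [0, -0.045, 0, 0, 0], [0, -0.045, 0, 0, 0], [0, -0.045, 0, 0, 0], [0, -0.045, 0, 0, 0], [0, -0.045, 0, 0, 0], [0, 0, 0, 0, 0], [0, 0, 0, 0, 0]]
  ]
}}

```text
time: 25.2
tool_pos: [502.0, -205.9, 433.2]
tcp_rot: [-180.0, -0.1, 103.5]
ft_force: [-0.4, 0.2, -0.3]
finger_gap: 0.0
grip_force: 0.0
```

Run:
```python
from bench import sense, optics
import cv2
t=optics.snapshot("top");s=optics.snapshot("scene")
print(sense()["tool_pos"])
a=cv2.resize(t["frame"][185:285,230:360],(520,400),interpolation=cv2.INTER_CUBIC)
b=cv2.resize(s["frame"][150:250,260:330],(280,400),interpolation=cv2.INTER_CUBIC)
cv2.imwrite("pics/a4.png",cv2.hconcat([a,b]))
```

```text
[ 502.28929193 -204.21701345  433.78826758]
```

View pics/a4.png

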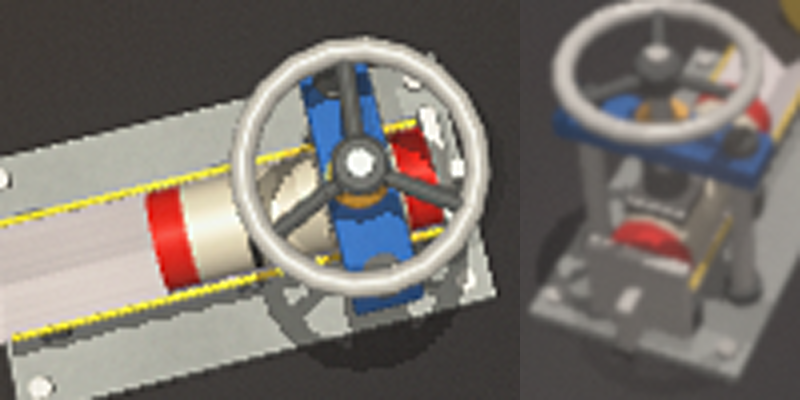

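The final view shows the core's red cap at the stop, about (430,175), and the pad down on the core. The spoke at (345,75) gives about 273° of total winding, which is half a turn past contact. The arm is clear.

```bash
python3 -c "
from bench import r
print(r.hand_in())"
```

```text
the job is handed in; nothing more can be done
None
```

I slid the core home against the stop, wound the handwheel clockwise about 273° (roughly half a turn past pad contact), left the arm clear of everything, and handed the job in at about 25 s; no verdict came back.

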